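# Draw a tape along the bar to the marker and lock it

### The job

The aluminium bar has to be measured from its free end (the one without the bridge clamp) to the marker clamped on its side. First move the steel socket that stands on the bar into the shallow parts tray; then take the tape measure, hook its end over the free end of the bar and draw the case back along the bar until the front of the case is level with the marker's ridge, set it standing square on the middle of the bar, and press its thumb lock down only then. Leave the tape there, hooked, locked and let go, and do not disturb the loose tools, bolts, ring and can.

Things in the scene. Friction and masses are not known exactly. Their poses are not given: they have to be found in the camera images.
- bar: plain aluminium flat bar, fixed, 400 long x 60 wide x 20 thick, held 30 mm above the bench, so its top is at height 50. Origin: centre of its underside; x runs along the bar (end faces at x = -200 and +200), y across, z up. It lies roughly left-right before the robot.
- clamp: dark steel bridge clamp, fixed, strapped over the bar near one of its two ends (which end varies): 50 along the bar, 100 across, strap top at height 69 and two bolt heads up to 79. Its centre is 150 mm from the bar's middle. Origin: on the bench under its centre. The tape cannot be used on this end; the other end of the bar is the free one.
- rest: low wooden block, fixed, under the bar near its FREE end, 50 along the bar x 90 x 30 high, wholly below the bar; its centre is 150 mm from the bar's middle, so the last 25 mm of the bar overhang it. Origin: centre of its underside.
- marker: small dark steel block (36 long, 22 wide) clamped to one long side of the bar (the side away from the robot), fixed, with one bright upright ridge 4 mm thick across its middle, rising 14 mm above the bar's top. Origin: at the bar's top height, on the ridge's middle plane, 1 mm off the bar's side; x parallel to the bar's x; the block reaches from the origin 22 mm away from the bar along -y. It is within 30 mm of the bar's middle; where varies.
- socket_mid (a point): plain steel deep socket, loose, a cylinder 26 in diameter and 44 high, 0.12 kg, standing upright on the bar near its middle, in the tape's way. This point is its centre, 22 above its base.
- tray: shallow dark steel tray, fixed on the bench, 96 (x) x 130 (y) outside, rim 14 high, walls and floor 4 thick. Origin: centre of its underside.
- tape_mid (a point): tape measure, loose, 0.47 kg: black case 82 long (x) x 36 wide (y) x 72 high, standing upright on a low wooden block, grasped across its 36 mm width. This point is the case's centre, 36 above its flat rubber base; x points forwards out of the mouth, towards the hook, z up. The rubber base grips the bar well enough to hold the case against the tape's spring when let go. The upper 26 mm of the case are 70 long (x from -41 to +29), the part below is the full 82.
- tape_nose (a point): the lower front edge of the tape's case: 41 mm forward of the case's centre, at the height of its base. This is what must come level with the marker's ridge.
- hook_face (a point): inner face of the steel hook at the end of the tape, 4 mm below the level of the case's base. The hook is a plate 22 wide, 2 thick, reaching 12 mm below the base. Retracted it stands 1 mm in front of the nose; it moves forward along the tape's x as the blade is drawn.
- blade (a joint): length of tape drawn out, m: 0 retracted, 0.26 at most. A spring pulls it in with 1.3 N (retracted) to 1.8 N; with the hook on the bar's free end the distance needed is 0.16 to 0.24.
- lock (a joint): travel of the thumb lock, m: 0 up (blade free), 0.005 to 0.007 when pressed down as far as it goes (blade held). It slides straight down against 3 N of friction, bites after 5 mm, and stays where it is left; to press it well takes 6 to 10 N.
- lock_top (a point): top centre of the thumb lock, a grey button 14 x 20 mm on the case's top, 24 mm forward of the case's centre; when up its top is 83 above the case's base (11 above the case's top).
- stand: wooden offcut on which the tape measure stands at the start, fixed, 64 (x) x 90 (y) x 22 high; the tape's hook hangs over its +x edge. Origin: centre of its underside.
- toolcase: closed teal tool case, fixed, 85 x 115 x 45 high with a carrying handle up to 62 high. Origin: centre of its underside. Stand, tray and tool case share the three places between the robot and the bar.
- bolt_a: loose steel bolt standing on its head, 24 mm across, 38 high, left of the middle; leave alone. Origin: centre of its underside.
- bolt_b: another such bolt, right of the middle; leave alone.
- wrench: steel spanner, 180 long, lying beyond the bar; leave alone.
- driver: screwdriver, 200 long, lying beyond the bar; leave alone.
- spray: spray can, 60 in diameter, 150 high, standing beyond the bar at the left; leave alone. Origin: centre of its underside.
- bearing: steel bearing ring, 44 in diameter, 14 high, loose on the bench just beyond the bar; leave alone
Not all that is in view belongs to the job. There is more than one size of the tray; the one meant has the size given above.

How it is judged:
On the way, in this order (a step that is already met when the one before it is completed fails the run):
1. the socket is off the bar and down in the tray, let go (x of socket_mid in the frame of tray between -0.044 and 0.044 m and y of socket_mid in the frame of tray between -0.061 and 0.061 m and height (world z) of socket_mid below 0.034 m and linear speed of socket below 0.03 m/s and contact force between the fingers and socket below 0.1 N), for 0.2 s.
2. the tape is hooked over the free end and drawn back until the case's front is at the marker, the lock still up ((x of hook_face in the frame of bar between 0.196 and 0.206 m or x of hook_face in the frame of bar between -0.206 and -0.196 m) and y of hook_face in the frame of bar between -0.02 and 0.02 m and z of hook_face in the frame of bar between 0.009 and 0.019 m and x of tape_nose in the frame of marker between -0.006 and 0.006 m and y of tape_mid in the frame of bar between -0.014 and 0.014 m and value of joint blade above 0.12 m and value of joint lock below 0.002 m), for 0.2 s.
At the end, for the whole second after the job is handed in: Tape upright on the bar (3.4 deg), square to it (5 deg), within 14 mm of its middle line, hook down over the free end face (6 mm), case front level with the ridge (6 mm), lock pressed at least 3.8 mm, at rest; socket in the tray ((x of hook_face in the frame of bar between 0.196 and 0.206 m or x of hook_face in the frame of bar between -0.206 and -0.196 m) and y of hook_face in the frame of bar between -0.02 and 0.02 m and z of hook_face in the frame of bar between 0.009 and 0.019 m and x of tape_nose in the frame of marker between -0.006 and 0.006 m and y of tape_mid in the frame of bar between -0.014 and 0.014 m and z of tape_nose in the frame of bar between 0.017 and 0.023 m and angle between tape_mid's own z axis and vertical below 0.06 rad and angle between the x axis of tape_mid and the x axis of bar, either way round below 0.09 rad and value of joint lock above 0.0038 m and value of joint blade above 0.12 m and linear speed of tape below 0.01 m/s and x of socket_mid in the frame of tray between -0.044 and 0.044 m and y of socket_mid in the frame of tray between -0.061 and 0.061 m and height (world z) of socket_mid below 0.034 m); the robot touches nothing.
It fails at once if a bolt is disturbed (moved more than 25 mm) (distance of any of bolt_a, bolt_b from where it was at the start of the episode above 0.025 m).
It fails at once if the spanner or screwdriver is disturbed (moved more than 25 mm) (distance of any of wrench, driver from where it was at the start of the episode above 0.025 m).
It fails at once if the can or bearing ring is disturbed (moved more than 25 mm) (distance of any of spray, bearing from where it was at the start of the episode above 0.025 m).
It also fails if it takes over 64 s, if anything falls off the work surface, if the arm or the gripper's body presses on something with over 40 N, if the wrist force passes 120 N, or if a joint passes its speed limit or range.

### The arm

A 7-joint arm with a two-finger parallel gripper is mounted at the origin on the work surface. World frame = base frame: x ahead of the robot, y to its left, z up, the work surface at z = 0. Lengths are in m, angles in rad, forces in N, time in s.
With the tool pointing down it reaches from about 0.4 to 0.925 m from the base axis. Payload 5.6 kg.
Tool frame: the origin (TCP) lies at the very end of the fingers, on their centre line; the grasp point (between the pads) lies 19 mm behind it; z points along the fingers, y is the direction in which the jaws open and shut (so a half turn about z gives the same grasp; the last joint's range is limited). The gripper opens to 85 mm and grips with 20 to 120 N. Pads are 22 mm wide; open, the fingers measure 114 mm over their backs; the gripper's body (76 mm by 85 mm) begins 54 mm behind the grasp point. The pads swing forward as they close: fully open they stand 13 mm farther back than shut.
Start: joints at [-1.155, 0.468, -0.012, 1.603, 0.006, 1.071, -0.056], TCP at [0.288, 0.583, 0.231] pointing down, gripper open.
Joint ranges: [-2.53, 2.53], [-0.31, 2.02], [-1.57, 1.55], [0.28, 2.44], [-1.29, 4.43], [0.15, 1.84], [-2.92, 2.92]. Speed limits (rad/s): [2.57, 2.57, 3.14, 3.14, 3.14, 3.14, 3.14].

### API

Orientations are given as a unit quaternion [x, y, z, w].
In Python, from rig import get_obs, grab_frame, get_calibration, sign_off, search_frame, spot_point gives the robot as it stands. The module is installed in compiled form; this text tells all that it offers.
- The arm moves only by the tool drive_tool, never from a script. Its argument "steps" is a list of rows, each an object with "linear": the shift along the world's x, y, z in cm, a list of three; "roll": the turn about the world's z in rad. A call has 1 to 8 rows; each row is the pose to reach, as a shift and turn from the pose commanded when the call began; what a row does not reach only later rows make up. A row lasts 1/8 s, in which the tool goes at most 62.5 mm and 10.7 degrees, less where a joint would pass 70% of its speed; a pose out of reach is approached as far as the arm can. A call with a gripper value outside its range is refused whole. "fingers" is the opening, from -1 (shut) to 1 (fully open), so that 0 is half open, set as the call begins (left out, the last holds). The fingers move at their own pace and stop on an object; "squeeze" is the grip in N (left out, the last holds). Time passes only in rows, so rows that repeat a pose let the fingers close. It gives the time, the measured TCP pose, the force and the opening at its end, in the units of the state.
- get_obs(): the state, without advancing time (a new reading comes with each control period).
- grab_frame(name): name is "scene" or "top"; returns the picture (480x640x3 uint8, red, green, blue); there is no depth.
- get_calibration(name): a dict with "fx", "fy", "cx", "cy" (pixels), "dist" ([k1, k2, p1, p2, k3] as OpenCV has them; the pictures are not rectified), "rvec" (rotation vector, rad) and "tvec" (3), from world to camera coordinates, as OpenCV has them. Camera axes: x right, y down, z forward; pixel columns grow to the right and rows downward; lengths in m; the calibration is good to about 2 mm. A picture is of the moment at which its call begins. get_calibration takes no time and is no camera call.
- sign_off(): hands the job in, once; it reports no verdict.
Trained networks look in the newest picture that a camera, given by its name, has taken for a name from the list of things; names that differ only in an ending like _2 or _b are one class to them, and where a whole thing is asked for, a point or a joint stands for the part that bears it (a point fixed in the world has none). Each returns a list of dicts, best first, with "score" (0 to 1); they miss things now and then, are a little off and sometimes report something else, mostly with a low value. They report only what shows in the picture. A call takes as long as a camera call. They do not tell look-alikes from the thing itself.
- search_frame(camera, query): "centre" ([x, y, z] in m, in world coordinates, good to about 4 mm: the middle of the surface that is visible of it).
- spot_point(camera, query): "centre" ([x, y, z] in m, in world coordinates, good to about 4 mm: a listed point, or the origin of a listed thing).
The state is a dict: "clock": time; "joint_pos": joint angles; "qvel": joint speeds; "effort": joint torques, N m; "ee_pos": TCP position; "orientation": TCP orientation; "wrist_force": force on the tool from outside, world axes, zero at the start; "moment": the same for the moment, N m; "opening": opening from 0.0 (shut) to 1.0 (fully open).
Only numpy, scipy, OpenCV 4.12 (cv2) and the standard library are available. Lean on these libraries where they do the work, as an engineer would, in place of code of your own. Each camera call takes 0.05 s, during which the arm holds its last target. There are 200 camera calls.

## Working session

There is one attempt and no reset: what is moved stays moved. The work goes in short steps, Python scripts to look and compute and a tool call to move; the robot and the scene stay as the last step left them, time stands still between calls to the robot, and variables do not carry over. Pictures are saved under pics/ and viewed, about 8 in all and at most 12, crops included, and the job is handed in when it is done.

Besides the shell and the picture viewer there is one more tool, called after "Emit:" in YAML: its name, and indented under it one key for each argument. drive_tool: Moves the arm, as the interface text tells. Its arguments: {"type":"object","properties":{"steps":{"type":"array","items":{"type":"object","properties":{"linear":{"type":"array","items":{"type":"number"}},"roll":{"type":"number"}}}},"fingers":{"type":"number"},"squeeze":{"type":"number"}},"required":["steps"]}

```bash
mkdir -p pics
cat > h.py <<'E'
import numpy as np, cv2
from rig import *
def snap(cam,name,crop=None,scale=1):
    f=grab_frame(cam)[:,:,::-1]
    if crop: f=f[crop[1]:crop[3],crop[0]:crop[2]]
    if scale!=1: f=cv2.resize(f,None,fx=scale,fy=scale,interpolation=cv2.INTER_CUBIC)
    cv2.imwrite('pics/'+name+'.png',f)
def cal(cam):
    c=get_calibration(cam);K=np.array([[c['fx'],0,c['cx']],[0,c['fy'],c['cy']],[0,0,1]],float)
    return K,np.array(c['dist'],float),np.array(c['rvec'],float).reshape(3),np.array(c['tvec'],float).reshape(3)
def proj(cam,P):
    K,d,r,t=cal(cam);return cv2.projectPoints(np.array(P,float).reshape(-1,3),r,t,K,d)[0].reshape(-1,2)
def back(cam,uv,z):
    K,d,r,t=cal(cam);R=cv2.Rodrigues(r)[0]
    n=cv2.undistortPoints(np.array(uv,float).reshape(-1,1,2),K,d).reshape(-1,2)
    D=np.c_[n,np.ones(len(n))]@R; C=-R.T@t
    return C+D*((z-C[2])/D[:,2])[:,None]
E
python3 - <<'E'
from h import *
a=grab_frame('scene');b=grab_frame('top')
cv2.imwrite('pics/s0.png',a[:,:,::-1]);cv2.imwrite('pics/t0.png',b[:,:,::-1])
for cam in('top','scene'):
    R=cv2.Rodrigues(cal(cam)[2])[0]; print(cam,-R.T@cal(cam)[3])
    for q in ['bar','clamp','rest','marker','socket_mid','tray','tape_mid','tape_nose','hook_face','lock_top','stand','toolcase','bolt_a','bearing','spray']:
        r=spot_point(cam,q)
        print(cam,q,[(np.round(x['centre'],3).tolist(),round(x['score'],2),proj(cam,x['centre']).round().astype(int).tolist()[0]) for x in r[:3]])
o=get_obs();print(o['clock'],o['ee_pos'],o['orientation'],o['opening'],o['wrist_force'])
E
```

```text
top [0.42184527 0.02022118 1.28611422]
top bar [([0.603, 0.02, 0.029], 0.74, [300, 197]), ([0.439, 0.238, 0.024], 0.21, [223, 258]), ([0.394, -0.116, -0.001], 0.17, [350, 272])]
top clamp [([0.62, 0.173, 0.001], 0.97, [246, 194]), ([0.722, -0.0, -0.001], 0.29, [307, 158])]
top rest [([0.578, -0.124, -0.001], 0.64, [351, 207]), ([0.726, 0.001, -0.001], 0.3, [306, 156])]
top marker [([0.627, 0.015, 0.053], 0.59, [302, 187])]
top socket_mid [([0.595, 0.024, 0.072], 0.61, [299, 198])]
top tray [([0.439, -0.002, -0.002], 0.75, [309, 257]), ([0.192, -0.309, 0.0], 0.72, [420, 341])]
top tape_mid [([0.398, 0.236, 0.059], 0.67, [222, 274]), ([0.441, -0.005, -0.002], 0.49, [311, 256])]
top tape_nose [([0.44, 0.238, 0.025], 0.63, [223, 258])]
top hook_face [([0.619, 0.17, 0.004], 0.23, [247, 194])]
top lock_top [([0.423, 0.239, 0.106], 0.44, [217, 264])]
top stand [([0.399, 0.248, -0.003], 0.93, [221, 273]), ([0.785, -0.135, 0.001], 0.51, [353, 135]), ([0.372, -0.239, -0.0], 0.34, [394, 278])]
top toolcase [([0.372, -0.239, -0.001], 0.75, [394, 278]), ([0.398, 0.239, 0.056], 0.55, [221, 274]), 
[... 957 characters left out ...]
0.015], 0.44, [371, 217]), ([0.788, 0.121, -0.002], 0.35, [455, 328])]
scene lock_top [([0.44, 0.236, 0.025], 0.49, [371, 213]), ([0.426, 0.238, 0.108], 0.48, [370, 182])]
scene stand [([0.393, 0.251, -0.001], 0.86, [361, 210])]
scene toolcase [([0.376, -0.238, 0.001], 0.7, [189, 294])]
scene bolt_a [([0.393, -0.121, 0.0], 0.58, [239, 274]), ([0.397, 0.118, 0.001], 0.42, [323, 231])]
scene bearing [([0.718, 0.307, -0.001], 0.74, [481, 268]), ([0.724, 0.002, 0.001], 0.55, [390, 337])]
scene spray [([0.717, 0.307, 0.0], 0.89, [481, 268])]
1.6 [0.2879279  0.58277064 0.23131248] [2.27440809e-01 9.73791906e-01 2.60547619e-05 3.20738114e-05] 1.0014090192376182 [ 0.69502282 -0.904146   -0.29379603]
```

Run:
```python
from h import *
b=cv2.imread('pics/t0.png')
cv2.imwrite('pics/t0c.png',cv2.resize(b[110:390,160:460],(800,747))[:600])
a=cv2.imread('pics/s0.png')
cv2.imwrite('pics/s0c.png',cv2.resize(a[140:380,100:500],(800,480)))
```

```text
(no output)
```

View pics/t0c.png

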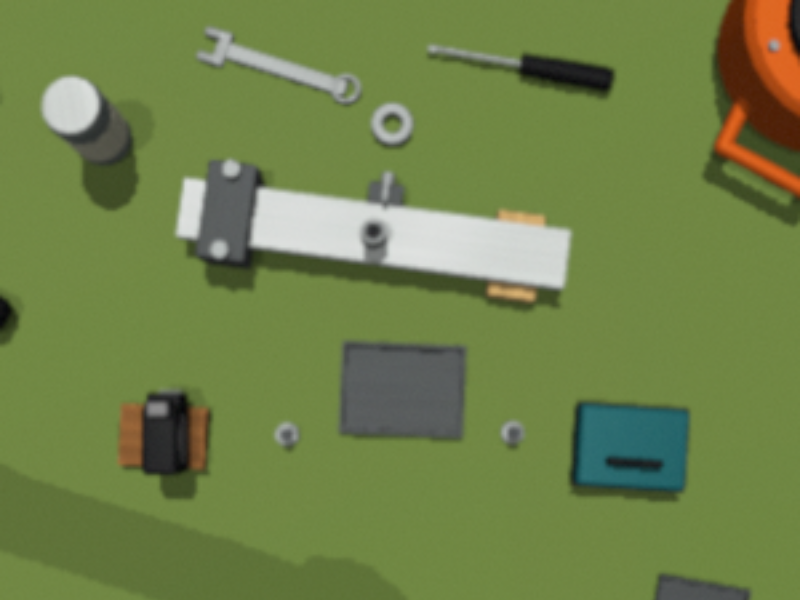

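View pics/s0c.png

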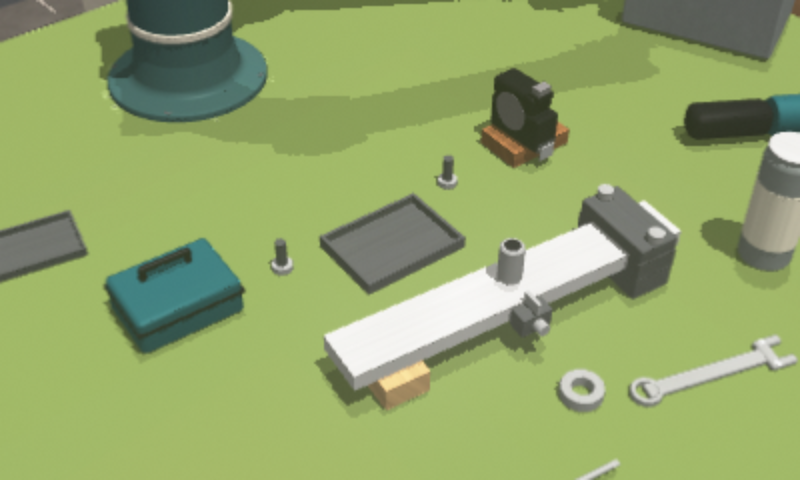

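The tray meant is at top pixel (309,257), where the outline measures about 96 x 130. The look-alike at (420,341) is smaller and off to the side. The free end of the bar is at the right (−y). The tape stands on the stand at the left and points to +x.

Emit:
drive_tool:
  steps:
    - {"linear":[5,-6,-1],"roll":0.15}
    - {"linear":[9,-12,-2],"roll":0.32}
    - {"linear":[12,-18,-3],"roll":0.32}
    - {"linear":[15,-24,-4],"roll":0.32}
    - {"linear":[18,-30,-5],"roll":0.32}
    - {"linear":[21,-36,-6],"roll":0.32}
    - {"linear":[24,-42,-7],"roll":0.32}
    - {"linear":[27,-48,-8],"roll":0.32}
  fingers: 1

```text
clock: 2.6
ee_pos: [0.533, 0.1526, 0.16]
orientation: [0.069, 0.998, 0.0, 0.0]
wrist_force: [0.7, 1.1, -0.3]
opening: 0.997
```

Run:
```python
from h import *
b=cv2.imread('pics/t0.png')
# tray size check
g=cv2.cvtColor(b,cv2.COLOR_BGR2HSV)
m=((g[...,1]<40)&(g[...,2]>150)).astype(np.uint8)
n,l,s,_=cv2.connectedComponentsWithStats(m)
i=l[215,340];print('lab',i,s[i])
ys,xs=np.where(l==i)
W=back('top',np.c_[xs,ys],0.05)[:,:2]
# free part only (y<-0.02..): side edges
yb=np.arange(-0.165,0.0,0.006);E1=[];E2=[]
for y in yb:
    k=abs(W[:,1]-y)<0.004; E1.append(W[k,0].max());E2.append(W[k,0].min())
p1=np.polyfit(yb,E1,1);p2=np.polyfit(yb,E2,1);print('edges',p1,p2)
a=np.arctan((p1[0]+p2[0])/2);d=np.array([-np.sin(a),-np.cos(a)]);nv=np.array([np.cos(a),-np.sin(a)])
c=(np.polyval(p1,-.1)+np.polyval(p2,-.1))/2;c=np.array([c,-.1])
al=(W-c)@d;ac=(W-c)@nv;k=abs(ac)<.02
print('dir to free',d,np.arctan2(d[1],d[0]),'end',c+d*np.percentile(al[k],99.5),'max',al[k].max(),np.percentile(al[k],99),'width',(p1[1]-p2[1]))
# gray masks of trays
for nm,u,v in(('trayA',309,257),('trayB',420,341)):
    mm=((g[...,1]<60)&(g[...,2]<130)).astype(np.uint8);l2=cv2.connectedComponents(mm)[1];q=l2==l2[v,u]
    yy,xx=np.where(q);P=back('top',np.c_[xx,yy],0.012)[:,:2].astype(np.float32);print(nm,cv2.minAreaRect(P))
print(get_obs()['ee_pos'])
```

```text
lab 0 [     0      0    640    480 297054]
edges [0.00479118 1.17489944] [ 0.04218866 -0.17064523]
dir to free [-0.02348344 -0.99972423] -1.5942819274893176 end [ 0.47948271 -0.96400476] max 0.875276800413433 0.8533148457240459 width 1.3455446641713469
trayA ((0.44160202145576477, -0.004664279520511627), (0.12813831865787506, 0.09529527276754379), 86.37071990966797)
trayB ((0.19548767805099487, -0.31168392300605774), (0.09783801436424255, 0.07167135924100876), 77.79798126220703)
[0.53304755 0.15256287 0.15995847]
```

Emit:
drive_tool:
  steps:
    - {"linear":[1.8,-4,0]}
    - {"linear":[3.7,-8,0]}
    - {"linear":[3.7,-8,0]}
    - {"linear":[3.7,-8,0]}

```text
schema error: expected keys linear, roll
```

Run:
```python
from h import *
b=cv2.imread('pics/t0.png')
g=cv2.cvtColor(b,cv2.COLOR_BGR2HSV)
for u,v in((340,200),(360,203),(330,215),(245,190)):print(g[v,u])
m=((g[...,1]<60)&(g[...,2]>170)).astype(np.uint8)
n,l,s,_=cv2.connectedComponentsWithStats(m)
i=l[203,350];print('lab',i,s[i])
ys,xs=np.where(l==i)
W=back('top',np.c_[xs,ys],0.05)[:,:2]
yb=np.arange(-0.165,-0.02,0.006);E1=[];E2=[]
for y in yb:
    k=abs(W[:,1]-y)<0.004; E1.append(W[k,0].max());E2.append(W[k,0].min())
p1=np.polyfit(yb,E1,1);p2=np.polyfit(yb,E2,1);print('edges',p1,p2)
a=np.arctan((p1[0]+p2[0])/2);d=np.array([-np.sin(a),-np.cos(a)]);nv=np.array([np.cos(a),-np.sin(a)])
c=(np.polyval(p1,-.1)+np.polyval(p2,-.1))/2;c=np.array([c,-.1])
al=(W-c)@d;ac=(W-c)@nv;k=abs(ac)<.02
e=np.percentile(al[k],99.5)
print('ang',np.arctan2(d[1],d[0]),'end',c+d*e,c+d*al[k].max(),'width',(p1[1]-p2[1]),'mid',c+d*(e-.2))
print(get_obs()['ee_pos'])
```

```text
[ 60   2 219]
[ 60   5 214]
[ 41 132  77]
[90 11 97]
lab 16 [ 254  181  120   37 2466]
edges [0.15905278 0.62894475] [0.15562222 0.56907273]
ang -1.7268544772652927 end [ 0.57154417 -0.17455831] [ 0.57128017 -0.17623622] width 0.05987201441817536 mid [0.60262927 0.02301121]
[0.53304755 0.15256287 0.15995847]
```

Emit:
drive_tool:
  steps:
    - {"linear":[1.8,-4,0],"roll":0}
    - {"linear":[3.7,-8,0],"roll":0}
    - {"linear":[3.7,-8,0],"roll":0}
    - {"linear":[3.7,-8,0],"roll":0}

```text
clock: 3.1
ee_pos: [0.5689, 0.0748, 0.1598]
orientation: [0.069, 0.998, 0.0, -0.0]
wrist_force: [-0.6, 0.8, -0.2]
opening: 1.0
```

Run:
```python
from h import *
for cam in('scene','top'):
    grab_frame(cam)
    for q in('socket_mid','marker'):
        for i in range(2):print(cam,q,[(np.round(x['centre'],4).tolist(),round(x['score'],2)) for x in spot_point(cam,q)[:1]])
o=get_obs();print(o['ee_pos'])
```

```text
scene socket_mid [([0.5969, 0.0238, 0.0748], 0.53)]
scene socket_mid [([0.5969, 0.0238, 0.0748], 0.53)]
scene marker [([0.6293, 0.0108, 0.0521], 0.63)]
scene marker [([0.6293, 0.0108, 0.0521], 0.63)]
top socket_mid [([0.598, 0.0194, 0.073], 0.54)]
top socket_mid [([0.598, 0.0194, 0.073], 0.54)]
top marker [([0.6267, 0.0137, 0.0547], 0.65)]
top marker [([0.6267, 0.0137, 0.0547], 0.65)]
[0.56906834 0.07452861 0.15990161]
```

Emit:
drive_tool:
  steps:
    - {"linear":[2.7,-5.2,-2],"roll":0}
    - {"linear":[2.7,-5.2,-3],"roll":0}
    - {"linear":[2.7,-5.2,-6],"roll":0}
    - {"linear":[2.7,-5.2,-9],"roll":0}
    - {"linear":[2.7,-5.2,-10],"roll":0}
    - {"linear":[2.7,-5.2,-10],"roll":0}

```text
clock: 4.35
ee_pos: [0.5959, 0.0225, 0.0596]
orientation: [0.069, 0.998, -0.0, -0.0]
wrist_force: [0.5, -0.4, -0.4]
opening: 1.002
```

Emit:
drive_tool:
  steps:
    - {"linear":[0,0,0],"roll":0}
    - {"linear":[0,0,0],"roll":0}
    - {"linear":[0,0,0],"roll":0}
    - {"linear":[0,0,0],"roll":0}
    - {"linear":[0,0,0],"roll":0}
    - {"linear":[0,0,0],"roll":0}
  fingers: -1
  squeeze: 40

```text
clock: 5.1
ee_pos: [0.5966, 0.0224, 0.0607]
orientation: [0.069, 0.998, 0.0, 0.0]
wrist_force: [-1.5, -0.0, 5.6]
opening: 0.292
```

Emit:
drive_tool:
  steps:
    - {"linear":[0,0,4],"roll":0}
    - {"linear":[-3,0,7],"roll":0.05}
    - {"linear":[-8,-1.5,7],"roll":0.1}
    - {"linear":[-13,-2.6,6],"roll":0.1}
    - {"linear":[-15.5,-2.6,3],"roll":0.1}
    - {"linear":[-15.5,-2.6,0],"roll":0.1}
    - {"linear":[-15.5,-2.6,-2],"roll":0.1}
    - {"linear":[-15.5,-2.6,-3.5],"roll":0.1}

```text
clock: 6.1
ee_pos: [0.4408, -0.0038, 0.0239]
orientation: [0.019, 1.0, -0.0, -0.0]
wrist_force: [-0.5, -0.5, -1.4]
opening: 0.292
```

Emit:
drive_tool:
  steps:
    - {"linear":[0,0,-0.5],"roll":0}
    - {"linear":[0,0,-0.8],"roll":0}
    - {"linear":[0,0,-0.8],"roll":0}
    - {"linear":[0,0,-0.8],"roll":0}

```text
clock: 6.6
ee_pos: [0.4415, -0.0037, 0.0173]
orientation: [0.019, 1.0, 0.0, 0.001]
wrist_force: [0.8, -0.3, -1.2]
opening: 0.29
```

Emit:
drive_tool:
  steps:
    - {"linear":[0,0,0],"roll":0}
    - {"linear":[0,0,0],"roll":0}
    - {"linear":[0,0,0],"roll":0}
    - {"linear":[0,0,0.5],"roll":0}
    - {"linear":[0,0,4],"roll":0}
    - {"linear":[0,0,9],"roll":0}
    - {"linear":[0,0,14],"roll":0}
  fingers: 1

```text
clock: 7.48
ee_pos: [0.4408, -0.0038, 0.1585]
orientation: [0.019, 1.0, -0.0, -0.0]
wrist_force: [1.3, 0.3, -0.4]
opening: 1.002
```

Run:
```python
from h import *
b=cv2.imread('pics/t0.png');g=cv2.cvtColor(b,cv2.COLOR_BGR2HSV)
m=(g[...,2]<55);
rows=[];
for v in range(252,292):
    xs=[u for u in range(205,240) if m[v,u]]
    if xs: rows.append((v,xs[0],xs[-1]))
rows=np.array(rows);print(rows.tolist())
k=(rows[:,0]>264)&(rows[:,0]<284);r=rows[k]
L=back('top',np.c_[r[:,1]-.5,r[:,0]],0.094);print('left edge fit y(x)',np.polyfit(L[:,0],L[:,1],1),L[:,1].mean(),L[:,0].min(),L[:,0].max())
R=back('top',np.c_[r[:,2]+.5,r[:,0]],0.022);print('right edge',np.polyfit(R[:,0],R[:,1],1),R[:,1].mean())
for cam in('top','scene'):
    grab_frame(cam)
    for q in('socket_mid','tape_mid','tape_nose','lock_top'):print(cam,q,[(np.round(x['centre'],4).tolist(),round(x['score'],2)) for x in spot_point(cam,q)[:2]])
print(get_obs()['clock'])
```

```text
[[258, 216, 229], [259, 216, 229], [260, 223, 229], [261, 223, 230], [262, 223, 230], [263, 223, 230], [264, 223, 230], [265, 214, 230], [266, 214, 230], [267, 214, 230], [268, 214, 230], [269, 214, 230], [270, 214, 230], [271, 214, 230], [272, 214, 230], [273, 214, 230], [274, 214, 230], [275, 214, 230], [276, 214, 230], [277, 214, 230], [278, 214, 230], [279, 214, 230], [280, 214, 230], [281, 214, 230], [282, 214, 230], [283, 214, 230], [284, 214, 230], [285, 213, 230], [286, 214, 229], [287, 220, 227]]
left edge fit y(x) [-0.01657327  0.25780722] 0.25121216115867745 0.3744784403308778 0.42140124272891194
right edge [-0.01765882  0.22488766] 0.21790293407145261
top socket_mid []
top tape_mid [([0.4026, 0.2373, 0.0565], 0.79)]
top tape_nose [([0.4425, 0.24, 0.0224], 0.85)]
top lock_top [([0.4211, 0.2386, 0.1074], 0.58)]
scene socket_mid [([0.4391, -0.007, 0.0252], 0.53)]
scene tape_mid [([0.3986, 0.1177, 0.0011], 0.74), ([0.7196, 0.3088, -0.0003], 0.62)]
scene tape_nose [([0.4392, 0.2379, 0.0238], 0.63)]
scene lock_top [([0.4235, 0.2363, 0.1069], 0.52)]
7.975
```

Emit:
drive_tool:
  steps:
    - {"linear":[-1,5,0.3],"roll":0}
    - {"linear":[-2,10,0.3],"roll":0.03}
    - {"linear":[-3,15,0.3],"roll":0.03}
    - {"linear":[-4.1,20,0.3],"roll":0.03}
    - {"linear":[-4.1,24,0.3],"roll":0.03}
    - {"linear":[-4.1,24,0.3],"roll":0.03}
    - {"linear":[-4.1,24,-2],"roll":0.03}

```text
clock: 8.85
ee_pos: [0.401, 0.2365, 0.137]
orientation: [0.004, 1.0, 0.0, 0.001]
wrist_force: [-0.2, 1.0, 0.3]
opening: 0.999
```

Emit:
drive_tool:
  steps:
    - {"linear":[0,0,-3],"roll":0}
    - {"linear":[0,0,-6],"roll":0}
    - {"linear":[0,0,-7.8],"roll":0}
    - {"linear":[0,0,-8.2],"roll":0}
    - {"linear":[0,0,-8.2],"roll":0}

```text
clock: 9.48
ee_pos: [0.4003, 0.2356, 0.0548]
orientation: [0.005, 1.0, -0.0, -0.0]
wrist_force: [-0.5, -0.7, -0.6]
opening: 1.003
```

Emit:
drive_tool:
  steps:
    - {"linear":[0,0,0],"roll":0}
    - {"linear":[0,0,0],"roll":0}
    - {"linear":[0,0,0],"roll":0}
    - {"linear":[0,0,0],"roll":0}
    - {"linear":[0,0,0],"roll":0}
    - {"linear":[0,0,0],"roll":0}
  fingers: -1
  squeeze: 60

```text
clock: 10.22
ee_pos: [0.4007, 0.237, 0.0556]
orientation: [0.004, 1.0, 0.001, 0.001]
wrist_force: [-0.6, 1.7, 6.3]
opening: 0.416
```

Run:
```python
from h import *
o=get_obs();print(o['ee_pos'],o['wrist_force'],o['opening'])
snap('scene','s1',(250,130,490,310),3)
for q in('tape_mid','tape_nose','hook_face','lock_top'):
  for cam in('scene',):print(cam,q,[(np.round(x['centre'],4).tolist(),round(x['score'],2)) for x in spot_point(cam,q)[:2]])
```

```text
[0.40069669 0.23699401 0.05560162] [-0.63936679  1.69739089  6.33383012] 0.4164091361544367
scene tape_mid [([0.3995, 0.2376, 0.0589], 0.93), ([0.7241, 0.0016, 0.0033], 0.16)]
scene tape_nose [([0.4415, 0.2365, 0.0243], 0.59), ([0.3992, 0.2384, 0.0576], 0.48)]
scene hook_face [([0.4406, 0.2382, 0.0164], 0.61)]
scene lock_top [([0.4258, 0.2368, 0.1069], 0.59)]
```

View pics/s1.png

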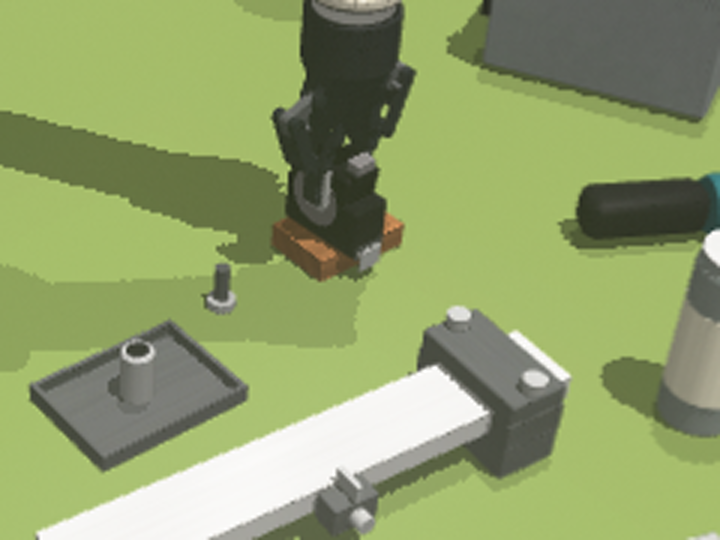

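Emit:
drive_tool:
  steps:
    - {"linear":[0,0,1],"roll":0}
    - {"linear":[0,0,4],"roll":0}
    - {"linear":[0,0,8],"roll":0}
    - {"linear":[1,-3,10],"roll":-0.15}
    - {"linear":[3,-7,11],"roll":-0.32}
    - {"linear":[5,-11,11],"roll":-0.49}
    - {"linear":[7,-15,11],"roll":-0.66}
    - {"linear":[9,-19,11],"roll":-0.83}

```text
clock: 11.48
ee_pos: [0.4894, 0.0447, 0.1645]
orientation: [0.41, 0.912, -0.0, -0.001]
wrist_force: [0.4, 0.2, -5.3]
opening: 0.414
```

Emit:
drive_tool:
  steps:
    - {"linear":[2,-4,0],"roll":-0.17}
    - {"linear":[4,-8,0],"roll":-0.34}
    - {"linear":[6,-12,0],"roll":-0.51}
    - {"linear":[7,-15,0],"roll":-0.68}
    - {"linear":[8,-18,0],"roll":-0.84}
    - {"linear":[8,-18,0],"roll":-0.84}

```text
clock: 12.22
ee_pos: [0.5691, -0.1371, 0.1642]
orientation: [0.746, 0.666, -0.001, 0.0]
wrist_force: [-0.0, 0.5, -5.6]
opening: 0.413
```

Emit:
drive_tool:
  steps:
    - {"linear":[0.7,-0.6,-1],"roll":-0.043}
    - {"linear":[0.7,-0.6,-3],"roll":-0.043}
    - {"linear":[0.7,-0.6,-4.5],"roll":-0.043}
    - {"linear":[0.7,-0.6,-5],"roll":-0.043}
    - {"linear":[0.7,-0.6,-5],"roll":-0.043}

```text
clock: 12.85
ee_pos: [0.5768, -0.1395, 0.1143]
orientation: [0.758, 0.652, -0.0, -0.0]
wrist_force: [-0.2, -0.3, -5.5]
opening: 0.413
```

Run:
```python
from h import *
o=get_obs();print(o['ee_pos'],o['wrist_force'],o['orientation'])
snap('scene','s2',(220,200,420,350),4)
grab_frame('top')
for q in('tape_mid','tape_nose','hook_face','lock_top','marker'):
  for cam in('scene','top'):print(cam,q,[(np.round(x['centre'],4).tolist(),round(x['score'],2)) for x in spot_point(cam,q)[:2]])
```

```text
[ 0.57683099 -0.1395188   0.11428022] [-0.18691223 -0.29132658 -5.48002094] [ 7.58341580e-01  6.51857161e-01 -3.69018534e-04 -3.92204074e-04]
scene tape_mid [([0.5778, -0.1381, 0.1153], 0.62)]
top tape_mid [([0.5738, -0.1385, 0.1177], 0.46)]
scene tape_nose [([0.5684, -0.1806, 0.0816], 0.92), ([0.6283, 0.0081, 0.0514], 0.56)]
top tape_nose [([0.5792, -0.1199, -0.0014], 0.28)]
scene hook_face [([0.5703, -0.1825, 0.072], 0.46)]
top hook_face []
scene lock_top [([0.5726, -0.1653, 0.1641], 0.43)]
top lock_top []
scene marker [([0.6295, 0.0079, 0.0519], 0.78)]
top marker [([0.6274, 0.0116, 0.0513], 0.58)]
```

View pics/s2.png

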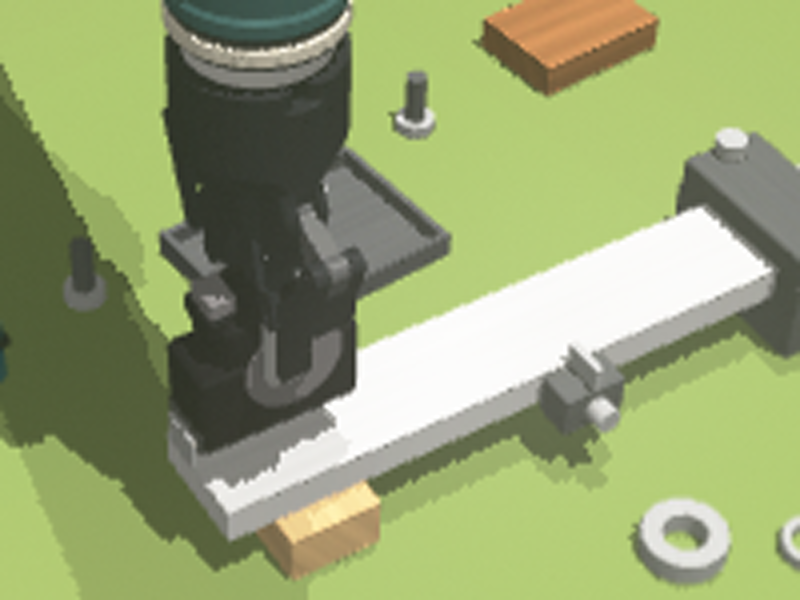

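Emit:
drive_tool:
  steps:
    - {"linear":[-0.1,-0.6,0],"roll":0}
    - {"linear":[-0.1,-0.6,0],"roll":0}
    - {"linear":[-0.1,-0.6,-1],"roll":0}
    - {"linear":[-0.1,-0.6,-2],"roll":0}
    - {"linear":[-0.1,-0.6,-2.6],"roll":0}
    - {"linear":[-0.1,-0.6,-2.9],"roll":0}
    - {"linear":[-0.1,-0.6,-2.9],"roll":0}

```text
clock: 14.32
ee_pos: [0.5761, -0.1457, 0.0856]
orientation: [0.758, 0.652, -0.0, -0.0]
wrist_force: [-0.0, 0.9, -6.2]
opening: 0.414
```

Run:
```python
from h import *
o=get_obs();print(o['ee_pos'],o['wrist_force'],o['orientation'])
snap('scene','s3',(240,250,340,350),6)
for q in('tape_mid','tape_nose','hook_face','lock_top'):
  for cam in('scene',):print(cam,q,[(np.round(x['centre'],4).tolist(),round(x['score'],2)) for x in spot_point(cam,q)[:2]])
```

```text
[ 0.57606244 -0.14573453  0.08557924] [-0.02821982  0.92347786 -6.15474383] [ 7.58438681e-01  6.51744371e-01 -1.64830534e-04 -1.21456846e-04]
scene tape_mid [([0.5774, -0.1437, 0.088], 0.76)]
scene tape_nose [([0.5706, -0.1899, 0.05], 0.9), ([0.3896, -0.1189, -0.002], 0.18)]
scene hook_face [([0.5685, -0.1901, 0.043], 0.53)]
scene lock_top [([0.5699, -0.1728, 0.1398], 0.64)]
```

View pics/s3.png

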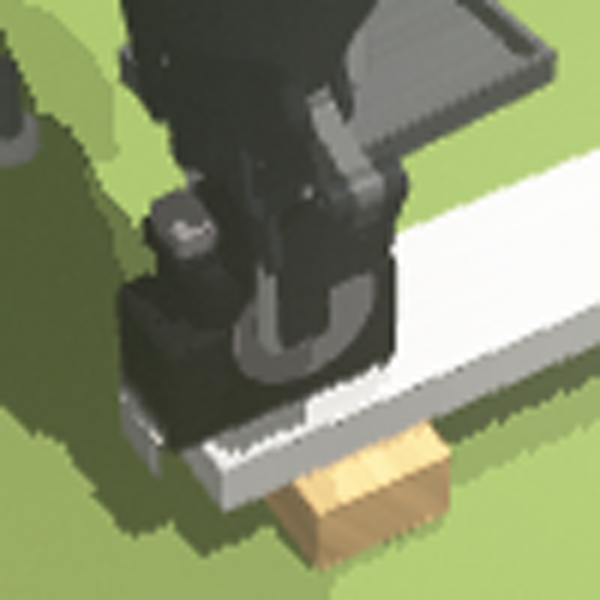

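Run:
```python
from h import *
d=np.array([-.1554,-.9879]);e=np.array([.5714,-.1755]);n=np.array([.9879,-.1554])
# rectified views of the marker region at ridge top height z=.064, axes: s along bar, t across
for cam,f in(('top','t0'),('scene','s0')):
    im=cv2.cvtColor(cv2.imread(f'pics/{f}.png'),cv2.COLOR_BGR2GRAY)
    s=np.arange(.165,.222,.001);t=np.arange(.034,.052,.001)
    S,T=np.meshgrid(s,t);P=e-S[...,None]*d+T[...,None]*n
    uv=proj(cam,np.concatenate([P,np.full(S.shape+(1,),.064)],2)).astype(np.float32).reshape(S.shape+(2,))
    V=cv2.remap(im,uv[...,0],uv[...,1],cv2.INTER_LINEAR).astype(float)
    p=V.mean(0);print(cam,dict(zip((s*1000).round().astype(int).tolist(),p.round().astype(int).tolist())))
```

```text
top {165: 120, 166: 120, 167: 118, 168: 117, 169: 114, 170: 112, 171: 109, 172: 106, 173: 102, 174: 100, 175: 97, 176: 96, 177: 94, 178: 94, 179: 95, 180: 94, 181: 94, 182: 94, 183: 93, 184: 92, 185: 92, 186: 93, 187: 97, 188: 103, 189: 114, 190: 127, 191: 140, 192: 150, 193: 156, 194: 156, 195: 149, 196: 138, 197: 126, 198: 114, 199: 105, 200: 99, 201: 97, 202: 96, 203: 95, 204: 96, 205: 96, 206: 97, 207: 98, 208: 99, 209: 101, 210: 104, 211: 107, 212: 111, 213: 114, 214: 117, 215: 119, 216: 120, 217: 121, 218: 121, 219: 121, 220: 121, 221: 122}
scene {165: 151, 166: 147, 167: 146, 168: 149, 169: 153, 170: 157, 171: 159, 172: 160, 173: 160, 174: 161, 175: 163, 176: 164, 177: 162, 178: 160, 179: 161, 180: 163, 181: 161, 182: 150, 183: 134, 184: 122, 185: 118, 186: 119, 187: 121, 188: 117, 189: 112, 190: 109, 191: 111, 192: 124, 193: 155, 194: 192, 195: 211, 196: 210, 197: 199, 198: 184, 199: 169, 200: 162, 201: 163, 202: 166, 203: 171, 204: 175, 205: 180, 206: 182, 207: 183, 208: 181, 209: 180, 210: 180, 211: 182, 212: 182, 213: 180, 214: 179, 215: 179, 216: 180, 217: 181, 218: 180, 219: 180, 220: 180, 221: 180}
```

Emit:
drive_tool:
  steps:
    - {"linear":[0.08,0.5,0],"roll":0}
    - {"linear":[0.24,1.5,0],"roll":0}
    - {"linear":[0.47,3,0],"roll":0}
    - {"linear":[0.79,5,0],"roll":0}
    - {"linear":[1.1,7,0],"roll":0}
    - {"linear":[1.42,9,0],"roll":0}
    - {"linear":[1.57,10,0],"roll":0}
    - {"linear":[1.57,10,0],"roll":0}

```text
clock: 15.58
ee_pos: [0.592, -0.0445, 0.0858]
orientation: [0.758, 0.652, 0.0, -0.0]
wrist_force: [0.2, -2.0, -6.2]
opening: 0.418
```

Emit:
drive_tool:
  steps:
    - {"linear":[0.24,1.5,0],"roll":0}
    - {"linear":[0.47,3,0],"roll":0}
    - {"linear":[0.79,5,0],"roll":0}
    - {"linear":[1.1,7,0],"roll":0}
    - {"linear":[1.42,9,0],"roll":0}
    - {"linear":[1.58,10,0],"roll":0}
    - {"linear":[1.58,10,0],"roll":0}
    - {"linear":[1.58,10,0],"roll":0}

```text
clock: 16.58
ee_pos: [0.6077, 0.0533, 0.0858]
orientation: [0.759, 0.651, -0.0, 0.0]
wrist_force: [0.2, -2.0, -6.5]
opening: 0.415
```

Run:
```python
from h import *
o=get_obs();print(o['ee_pos'],o['wrist_force'],o['orientation'])
snap('scene','s4',(240,190,440,350),4)
grab_frame('top')
d=np.array([-.1554,-.9879]);e=np.array([.5714,-.1755]);n=np.array([.9879,-.1554])
st=lambda p:[round(float(-(np.array(p[:2])-e)@d),4),round(float((np.array(p[:2])-e)@n),4),round(p[2],4)]
print('tcp',st(o['ee_pos']))
for q in('tape_mid','tape_nose','hook_face','lock_top','marker'):
  for cam in('scene','top'):print(cam,q,[(st(x['centre']),round(x['score'],2)) for x in spot_point(cam,q)[:2]])
```

```text
[0.6076501  0.05325714 0.08578844] [ 0.24178275 -2.02200606 -6.5296943 ] [ 7.58707899e-01  6.51430855e-01 -1.93571089e-04  3.58638034e-04]
tcp [0.2316, 0.0003, np.float64(0.0858)]
scene tape_mid [([0.2325, -0.0004, 0.0846], 0.91)]
top tape_mid []
scene tape_nose [([0.1921, 0.0033, 0.0544], 0.89)]
top tape_nose [([0.147, -0.1576, 0.0257], 0.61)]
scene hook_face [([-0.0022, -0.0024, 0.0442], 0.53), ([0.0304, -0.1872, -0.0008], 0.44)]
top hook_face [([0.0001, -0.0, 0.0467], 0.65), ([0.0281, -0.186, 0.0005], 0.17)]
scene lock_top [([0.2065, -0.0006, 0.1329], 0.43)]
top lock_top []
scene marker [([0.1928, 0.0302, 0.0492], 0.57)]
top marker [([0.1968, 0.0242, 0.0488], 0.4)]
```

View pics/s4.png

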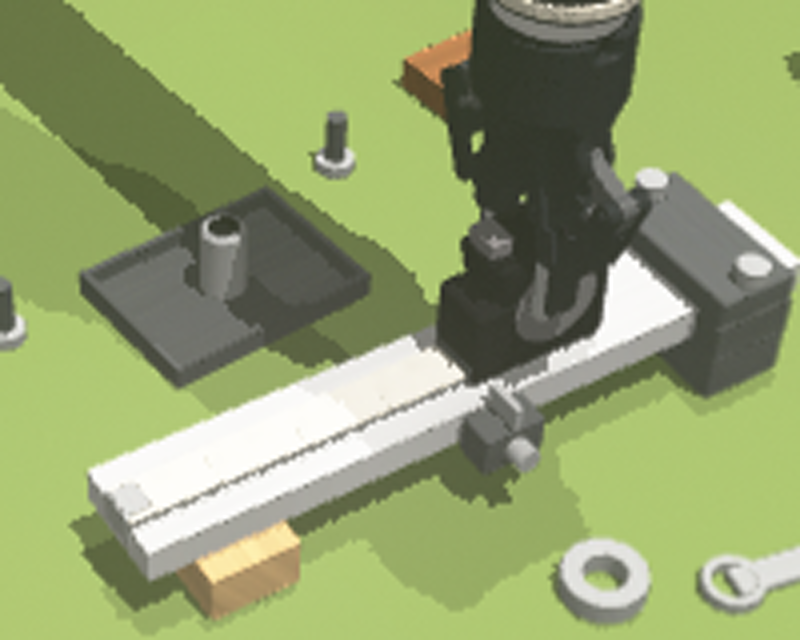

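Emit:
drive_tool:
  steps:
    - {"linear":[0.05,0.3,0],"roll":0}
    - {"linear":[0.05,0.3,0],"roll":0}
    - {"linear":[0.05,0.3,-0.1],"roll":0}
    - {"linear":[0.05,0.3,-0.2],"roll":0}
    - {"linear":[0.05,0.3,-0.2],"roll":0}
    - {"linear":[0.05,0.3,-0.2],"roll":0}

```text
clock: 17.92
ee_pos: [0.6082, 0.0572, 0.0839]
orientation: [0.758, 0.652, -0.0, 0.0]
wrist_force: [0.4, -1.1, -4.3]
opening: 0.416
```

Emit:
drive_tool:
  steps:
    - {"linear":[0,0,-0.05],"roll":0}
    - {"linear":[0,0,-0.1],"roll":0}
    - {"linear":[0,0,-0.1],"roll":0}
    - {"linear":[0,0,-0.1],"roll":0}

```text
clock: 18.42
ee_pos: [0.6082, 0.0572, 0.0837]
orientation: [0.758, 0.652, 0.0, -0.0]
wrist_force: [-3.0, -1.5, 5.9]
opening: 0.414
```

```bash
cat > st.py <<'E'
from h import *
d=np.array([-.1554,-.9879]);e=np.array([.5714,-.1755]);n=np.array([.9879,-.1554])
st=lambda p:[round(float(-(np.array(p[:2])-e)@d),4),round(float((np.array(p[:2])-e)@n),4),round(float(p[2]),4)]
o=get_obs();print('tcp',o['clock'],st(o['ee_pos']),o['wrist_force'].round(1) if hasattr(o['wrist_force'],'round') else o['wrist_force'])
for cam in('scene','top'):
  grab_frame(cam)
  for q in('tape_mid','tape_nose','hook_face','lock_top','marker','socket_mid'):print(cam,q,[(st(x['centre']),round(x['score'],2)) for x in spot_point(cam,q)[:1]])
E
python3 st.py
```

```text
tcp 18.425 [0.2356, 0.0002, 0.0837] [-3.  -1.5  5.9]
scene tape_mid [([0.2372, 0.0013, 0.0875], 0.81)]
scene tape_nose [([0.1966, -0.0001, 0.0507], 0.86)]
scene hook_face [([0.0014, -0.0025, 0.0407], 0.81)]
scene lock_top [([0.2083, 0.0019, 0.1304], 0.5)]
scene marker [([0.1937, 0.0297, 0.0523], 0.57)]
scene socket_mid [([0.149, -0.1545, 0.0249], 0.54)]
top tape_mid []
top tape_nose [([0.1974, 0.0012, 0.0521], 0.98)]
top hook_face [([-0.0021, -0.0013, 0.0446], 0.76)]
top lock_top []
top marker [([-0.0006, -0.0001, 0.0446], 0.49)]
top socket_mid [([0.1482, -0.1582, 0.0235], 0.37)]
```

Emit:
drive_tool:
  steps:
    - {"linear":[0,0,0.05],"roll":0}
    - {"linear":[0,0,0.1],"roll":0}
    - {"linear":[0,0,0.1],"roll":0}

```text
clock: 19.5
ee_pos: [0.6082, 0.0572, 0.0837]
orientation: [0.758, 0.652, -0.0, 0.0]
wrist_force: [-2.1, -2.4, -0.7]
opening: 0.412
```

Emit:
drive_tool:
  steps:
    - {"linear":[0,0,0],"roll":0}
    - {"linear":[0,0,0],"roll":0}
    - {"linear":[0,0,0],"roll":0}
    - {"linear":[0,0,0],"roll":0}
    - {"linear":[0,0,3],"roll":0}
    - {"linear":[0,0,7],"roll":0}
    - {"linear":[1,6,11],"roll":0}
    - {"linear":[2,12,12],"roll":0}
  fingers: 1

```text
clock: 20.5
ee_pos: [0.6285, 0.1688, 0.2051]
orientation: [0.76, 0.65, 0.002, 0.001]
wrist_force: [1.9, 0.1, 0.1]
opening: 1.0
```

```bash
python3 st.py
python3 - <<'E'
from h import *
snap('top','t1',(235,150,385,250),5)
E
```

```text
tcp 20.5 [0.349, 0.0029, 0.2051] [1.9 0.1 0.1]
scene tape_mid [([0.2342, 0.0008, 0.0846], 0.89)]
scene tape_nose [([0.1968, -0.0016, 0.0516], 0.85)]
scene hook_face [([-0.0019, -0.0025, 0.0419], 0.89)]
scene lock_top [([0.2013, 0.1233, 0.0012], 0.74)]
scene marker [([0.1893, 0.0312, 0.0519], 0.86)]
scene socket_mid [([0.1506, -0.1585, 0.0265], 0.61)]
top tape_mid []
top tape_nose [([0.1946, 0.0031, 0.0481], 0.78)]
top hook_face [([-0.0005, 0.0012, 0.046], 0.72)]
top lock_top [([0.2133, 0.0006, 0.1343], 0.44)]
top marker [([0.1947, 0.0265, 0.0529], 0.66)]
top socket_mid [([0.1484, -0.1562, 0.0272], 0.53)]
```

View pics/t1.png

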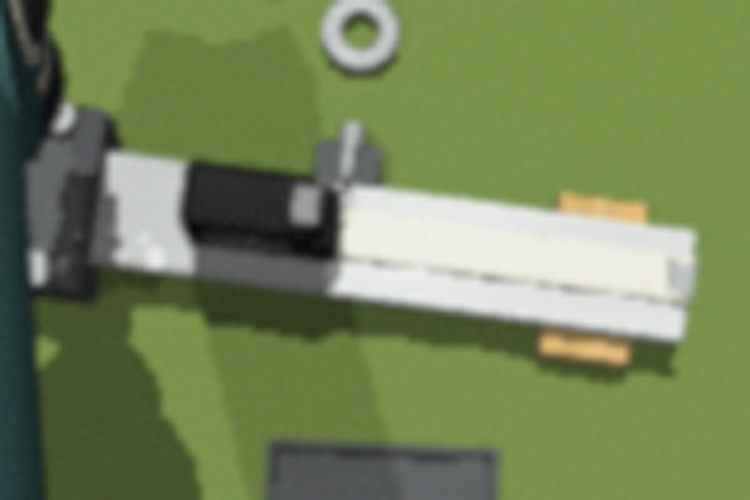

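Emit:
drive_tool:
  steps:
    - {"linear":[0,0,0],"roll":0}
    - {"linear":[-0.7,-4,0],"roll":0}
    - {"linear":[-1.4,-8,0],"roll":0}
    - {"linear":[-2.4,-12,0],"roll":0}
    - {"linear":[-2.4,-13.8,-1],"roll":0}
    - {"linear":[-2.4,-13.8,-4],"roll":0}
    - {"linear":[-2.4,-13.8,-5],"roll":0}
    - {"linear":[-2.4,-13.8,-5],"roll":0}
  fingers: -1

```text
clock: 22.25
ee_pos: [0.6025, 0.0319, 0.151]
orientation: [0.758, 0.652, -0.001, -0.001]
wrist_force: [0.2, -0.0, 0.8]
opening: 0.001
```

Run:
```python
from h import *
d=np.array([-.1554,-.9879]);e=np.array([.5714,-.1755]);n=np.array([.9879,-.1554])
im=cv2.imread('pics/t1.png');im=cv2.resize(im,(150,100),interpolation=cv2.INTER_AREA)
g=cv2.cvtColor(im,cv2.COLOR_BGR2GRAY)
def prof(z,t0,t1,s0,s1):
    s=np.arange(s0,s1,.001);t=np.arange(t0,t1,.001);S,T=np.meshgrid(s,t);P=e-S[...,None]*d+T[...,None]*n
    uv=proj('top',np.concatenate([P,np.full(S.shape+(1,),z)],2)).reshape(S.shape+(2,))-[235,150]
    return dict(zip((s*1000).round().astype(int).tolist(),cv2.remap(g,uv[...,0].astype(np.float32),uv[...,1].astype(np.float32),1).mean(0).round().astype(int).tolist()))
print('nose',prof(.052,-.010,.008,.18,.21))
print('ridge',prof(.064,.034,.052,.18,.21))
print('lock',prof(.133,-.003,.003,.19,.235))
o=get_obs();print(o['clock'],o['ee_pos'],o['wrist_force'],o['opening'])
```

```text
nose {180: 234, 181: 233, 182: 233, 183: 233, 184: 233, 185: 232, 186: 228, 187: 223, 188: 214, 189: 198, 190: 179, 191: 156, 192: 129, 193: 102, 194: 78, 195: 59, 196: 44, 197: 35, 198: 31, 199: 29, 200: 27, 201: 26, 202: 26, 203: 27, 204: 29, 205: 32, 206: 36, 207: 39, 208: 41, 209: 42}
ridge {180: 102, 181: 102, 182: 102, 183: 101, 184: 100, 185: 100, 186: 102, 187: 106, 188: 113, 189: 124, 190: 137, 191: 150, 192: 160, 193: 166, 194: 166, 195: 159, 196: 149, 197: 136, 198: 124, 199: 115, 200: 109, 201: 106, 202: 104, 203: 104, 204: 104, 205: 104, 206: 105, 207: 104, 208: 104, 209: 104}
lock {190: 173, 191: 151, 192: 122, 193: 92, 194: 70, 195: 53, 196: 38, 197: 35, 198: 34, 199: 38, 200: 48, 201: 58, 202: 76, 203: 97, 204: 115, 205: 128, 206: 141, 207: 147, 208: 151, 209: 154, 210: 154, 211: 154, 212: 153, 213: 150, 214: 146, 215: 135, 216: 123, 217: 107, 218: 87, 219: 68, 220: 57, 221: 49, 222: 43, 223: 43, 224: 42, 225: 42, 226: 42, 227: 42, 228: 42, 229: 42, 230: 42, 231: 43, 232: 44, 233: 44, 234: 44}
22.25 [0.60252357 0.03186953 0.15101739] [ 0.17942398 -0.02565294  0.75045966] 0.0007388717873495686
```

Emit:
drive_tool:
  steps:
    - {"linear":[0.15,0.05,-0.5],"roll":0}
    - {"linear":[0.15,0.05,-1],"roll":0}
    - {"linear":[0.15,0.05,-1.4],"roll":0}
    - {"linear":[0.15,0.05,-1.7],"roll":0}
    - {"linear":[0.15,0.05,-1.9],"roll":0}
    - {"linear":[0.15,0.05,-2.1],"roll":0}
    - {"linear":[0.15,0.05,-2.1],"roll":0}

```text
clock: 23.12
ee_pos: [0.6043, 0.0313, 0.131]
orientation: [0.758, 0.652, 0.0, 0.0]
wrist_force: [-1.0, -0.2, 1.4]
opening: 0.003
```

Emit:
drive_tool:
  steps:
    - {"linear":[0,0.05,-0.1],"roll":0}
    - {"linear":[0,0.05,-0.2],"roll":0}
    - {"linear":[0,0.05,-0.3],"roll":0}
    - {"linear":[0,0.05,-0.3],"roll":0}

```text
clock: 23.62
ee_pos: [0.6043, 0.0316, 0.1279]
orientation: [0.759, 0.652, -0.0, 0.0]
wrist_force: [-1.4, -2.1, 1.4]
opening: -0.006
```

Emit:
drive_tool:
  steps:
    - {"linear":[0,0,-0.1],"roll":0}
    - {"linear":[0,0,-0.2],"roll":0}
    - {"linear":[0,0,-0.2],"roll":0}
    - {"linear":[0,0,-0.2],"roll":0}

```text
clock: 24.12
ee_pos: [0.6044, 0.0317, 0.1262]
orientation: [0.758, 0.652, 0.0, 0.0]
wrist_force: [-2.2, -1.7, 5.3]
opening: 0.003
```

Emit:
drive_tool:
  steps:
    - {"linear":[0,0,-0.1],"roll":0}
    - {"linear":[0,0,-0.15],"roll":0}
    - {"linear":[0,0,-0.15],"roll":0}
    - {"linear":[0,0,-0.15],"roll":0}

```text
clock: 24.62
ee_pos: [0.6045, 0.0317, 0.1251]
orientation: [0.759, 0.652, 0.0, 0.0]
wrist_force: [-1.8, -1.7, 8.4]
opening: 0.001
```

Emit:
drive_tool:
  steps:
    - {"linear":[0,0,-0.05],"roll":0}
    - {"linear":[0,0,-0.1],"roll":0}
    - {"linear":[0,0,-0.1],"roll":0}

```text
clock: 25.0
ee_pos: [0.6048, 0.0317, 0.1251]
orientation: [0.759, 0.652, 0.001, 0.0]
wrist_force: [-4.4, -2.5, 13.9]
opening: -0.004
```

The force rises with no further travel, so the lock is at its stop. I'm lifting off and checking.

Emit:
drive_tool:
  steps:
    - {"linear":[0,0,0.5],"roll":0}
    - {"linear":[0,0,2],"roll":0}
    - {"linear":[0,0,5],"roll":0}
    - {"linear":[0,0,9],"roll":0}
    - {"linear":[0,4,12],"roll":0}
    - {"linear":[0,9,13],"roll":0}
    - {"linear":[0,14,13],"roll":0}
    - {"linear":[0,18,13],"roll":0}

```text
clock: 26.0
ee_pos: [0.6038, 0.215, 0.2542]
orientation: [0.758, 0.653, 0.001, -0.0]
wrist_force: [0.4, 0.1, -0.2]
opening: 0.0
```

```bash
python3 st.py
python3 - <<'E'
from h import *
snap('scene','s5',(230,180,430,330),4)
g=cv2.cvtColor(grab_frame('top')[:,:,::-1].copy(),cv2.COLOR_BGR2GRAY)
d=np.array([-.1554,-.9879]);e=np.array([.5714,-.1755]);n=np.array([.9879,-.1554])
def prof(z,t0,t1,s0,s1):
    s=np.arange(s0,s1,.001);t=np.arange(t0,t1,.001);S,T=np.meshgrid(s,t);P=e-S[...,None]*d+T[...,None]*n
    uv=proj('top',np.concatenate([P,np.full(S.shape+(1,),z)],2)).reshape(S.shape+(2,))
    return (s*1000).round().astype(int).tolist(),cv2.remap(g,uv[...,0].astype(np.float32),uv[...,1].astype(np.float32),1).mean(0).round().astype(int).tolist()
for t0 in(-.012,.002): print('nose',prof(.052,t0,t0+.008,.188,.198))
print('ridge',prof(.064,.034,.052,.188,.2))
E
```

```text
tcp 26.0 [0.3908, -0.0286, 0.2542] [ 0.4  0.1 -0.2]
scene tape_mid [([0.2389, 0.0011, 0.0845], 0.74)]
scene tape_nose [([0.3511, -0.0015, 0.0018], 0.68)]
scene hook_face [([0.0, 0.0007, 0.0425], 0.84)]
scene lock_top [([0.2103, -0.0009, 0.1263], 0.59)]
scene marker [([0.1927, 0.0285, 0.0519], 0.88)]
scene socket_mid [([0.1494, -0.155, 0.026], 0.74)]
top tape_mid [([0.2354, -0.0019, 0.0852], 0.96)]
top tape_nose [([0.1971, 0.001, 0.05], 0.89)]
top hook_face [([-0.0041, 0.001, 0.047], 0.5)]
top lock_top [([0.2143, -0.0005, 0.1314], 0.36)]
top marker [([0.1955, 0.0243, 0.0525], 0.58)]
top socket_mid [([0.1456, -0.157, 0.0279], 0.61)]
nose ([188, 189, 190, 191, 192, 193, 194, 195, 196, 197, 198], [189, 173, 156, 133, 110, 88, 68, 48, 39, 32, 28])
nose ([188, 189, 190, 191, 192, 193, 194, 195, 196, 197, 198], [222, 210, 190, 168, 142, 114, 85, 66, 50, 37, 34])
ridge ([188, 189, 190, 191, 192, 193, 194, 195, 196, 197, 198, 199, 200], [111, 122, 137, 151, 161, 168, 168, 160, 149, 136, 123, 114, 108])
```

View pics/s5.png

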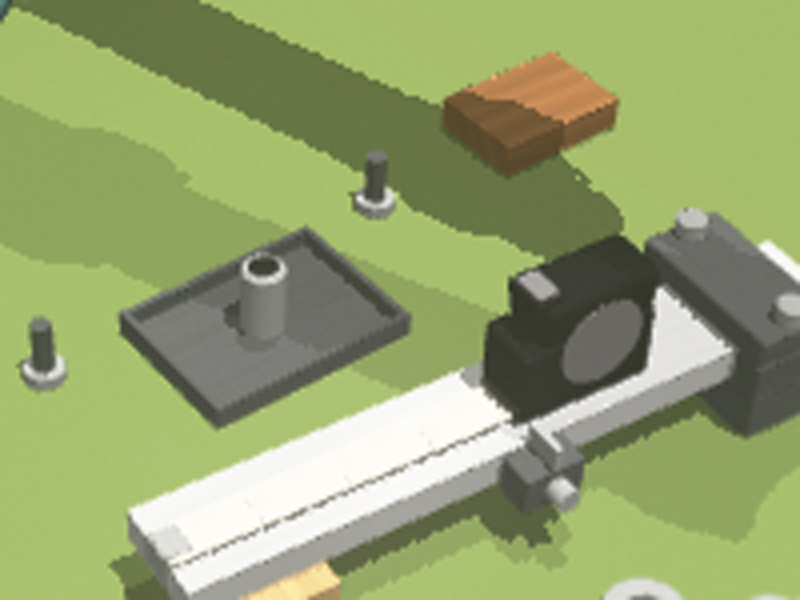

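Everything is in place: the tape is hooked, upright and level with the ridge, the button is nearly flush, and the socket is in the tray.

```bash
python3 -c "
from rig import *
print(sign_off())"
```

```text
the job is handed in; nothing more can be done
None
```

I moved the socket into the 96 x 130 tray. Then I hooked the tape over the bar's free end, drew it back to the marker's ridge, set it down on the bar and let go. After that I pressed the thumb lock until it stopped (about 14 N with no further travel), backed the arm away and handed the job in at about 26 s.

**Last checks**
- **Case front:** image edges put it at about 192 mm from the free end and the ridge at about 193.5 mm. The tape_nose network read 197 mm from the top camera, about 2–4 mm past the ridge; that is still within the 6 mm tolerance. From the scene camera its last nose reading was plainly wrong (351 mm), so I ignored it.
- **Hook:** the scene camera placed it at the end face (0 mm). The top camera, at low confidence, placed it 4 mm beyond the end; the tolerance is 6 mm.
- **Case position:** it is within 2 mm of the bar's middle line and stands upright and square in the picture.
- **Lock:** the networks put its top at 126 mm (scene camera) and 131 mm (top camera, low confidence). The fingers reached 125 mm, which would be about 7–8 mm of travel from the 133 mm it should start at. The picture shows the button nearly flush.
- **Socket:** it stands upright in the tray.
- **Loose items:** both bolts look undisturbed in the last picture. The other loose items were not checked one by one, but the arm did not go near them.

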